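# Hold the marking arm over a bowl in a decorating jig

### The job

Push the carriage with the bowl on it along its track by the orange knob, under the green arch, until it is fully home at the far end of its travel. Then swing the sprung marking arm round by its blue knob, without letting it fly back, until it is against its red stop pin, and finish while still holding it there with the gripper, so that the potter can mark the bowl. Leave the two pots and the beaker standing around the jig alone.

Things in the scene. Friction and masses are not known exactly. Their poses are not given: they have to be found in the camera images.
- jig: Fixed dark wooden base board, 200 (jig x -90 to +110) by 460 (y) by 18 mm thick, flat on the table, turned by up to 0.3 rad. Origin: on its underside, below the middle of the arch. The bowl carriage slides on it along the jig's +y axis, under the arch; the marking arm's pivot post stands at its +y end.
- arch (a point): Middle of the underside of the fixed green arch across the track, 118 mm above the table. Its beam is 14 mm tall (top 132 mm above the table), 158 mm long along the jig's x and 16 mm wide; its posts stand 72 mm either side.
- bowl_rim (a point): Centre of the rim of the white bowl with a red-brown inside, 90 mm wide and 60 mm tall, fixed on the carriage; rim 104 mm above the table, 125 mm ahead (jig +y) of the orange knob's axis.
- stop_pin (a point): Top of the red stop pin, 9 mm in diameter, on a short bracket by the pivot post, 144 mm above the table; the side of the marking arm meets it at full swing.
- carriage (a joint): Travel of the bowl carriage along the jig's +y axis, m: 0 is the start end, 0.14 fully home against its end stop; starts between 0 and 0.025. Drags with about 2.5 N plus 4 N per m/s; stays where it is left.
- carriage_knob (a point): Grasp point on the carriage's upright orange knob: a round post 18 mm in diameter on the trailing (-y) end of the carriage, its top 25 mm above this point; this point is 81 mm above the table. Below it the post goes on for 41 mm down to a small collar. Free all round: at the home end its axis is still 47 mm short of the arch's near face.
- spring_arm (a joint): Angle of the sprung marking arm about its vertical pivot, rad, growing anticlockwise seen from above: 0 at rest, where the spring holds it, 1.10 against the red stop pin. The spring always pulls back towards 0: about 3 N at the blue knob at rest, 7 N at the stop; let go, it flies back.
- blue_knob (a point): Grasp point on the blue knob at the free end of the marking arm: a round upright post 18 mm in diameter, fixed to the arm, its top 22 mm above this point; the point is 168 mm above the table and 155 mm from the pivot axis. The arm (aluminium bar 18 mm wide) has its top 28 mm below this point and passes clear above the bowl.
- pivot_axis (a point): Point on the vertical pivot axis of the marking arm, at the height of blue_knob (168 mm above the table), fixed to the jig at jig x = 85, y = 145 mm. The line from here to the blue knob points 2.346 rad anticlockwise of the jig's +x axis at rest, 3.446 rad at the stop.
- glaze_jar_mid (a point): Bystander: closed grey glaze pot with a white cap, 68 mm in diameter, 85 mm tall, loose on the table; the point is its centre. Leave alone.
- beaker_mid (a point): Bystander: blue ceramic beaker, open, 76 mm across its rim, 85 mm tall, loose on the table; the point is its centre. Leave alone.
- slip_pot_mid (a point): Bystander: closed white slip pot with a red cap, 62 mm in diameter, 75 mm tall, loose on the table; the point is its centre. Leave alone.

How it is judged:
By the outcome, as a careful person would: the job done as asked, in the order asked, and still so for the second after the job is handed in, while the arm keeps its last pose, push and grip.
It also fails if it takes over 48 s, if anything falls off the work surface, if the arm or the gripper's body presses on something with over 40 N, if the wrist force passes 120 N, or if a joint passes its speed limit or range.

### The arm

A 6-joint arm with a two-finger parallel gripper is mounted at the origin on the work surface. World frame = base frame: x ahead of the robot, y to its left, z up, the work surface at z = 0. Lengths are in m, angles in degrees, forces in N, time in s.
With the tool pointing down it reaches from about 0.375 to 0.9 m from the base axis. Payload 3.1 kg.
Tool frame: the origin (TCP) lies on the centre line of the jaws, within the pads' length; the fingertips stand finger_overhang ahead of it and the grasp point (between the pads) lies 5 mm behind it (finger_overhang is the distance from the TCP to the fingertips, in m); z points along the fingers, y is the line along which they close (so a half turn about z gives the same grasp; the last joint's range is limited). The gripper opens to 87 mm and grips with 3 to 60 N. Pads are 19 mm wide; open, the fingers measure 117 mm over their backs; the gripper's body (75 mm by 190 mm) begins 51 mm behind the grasp point.
Start: joints at [-78.18, 30.224, 82.088, -0, 67.689, -10.227], TCP at [0.235, -0.579, 0.237] pointing down, gripper open.
Joint ranges: [-176.69, 176.69], [-43.24, 126.21], [12.49, 139.97], [-82, 262], [0, 151.66], [-163.58, 163.58]. Speed limits (degrees/s): [159.86, 159.86, 180, 180, 180, 180].

### API

Orientations are given as a 3x3 rotation matrix whose columns are the frame's x, y, z axes.
In Python, from rig import read_state, capture, calibration, hand_in, finger_overhang gives the robot as it stands.
- The arm moves only by the tool send_rows, never from a script. Its argument "plan" is a list of rows, each a list of 5 numbers: the closure in counts, from 0 (fully open) to 255 (shut), then the shift along the tool's x, y, z in m, then the turn about the tool's z in rad. A call has 1 to 20 rows; each row shifts and turns the commanded pose from where the row before left it, along the tool's axes as they then stand; what a row does not reach is not made up. A row lasts 1/12 s, in which the tool goes at most 41.7 mm and 7.16 degrees, less where a joint would pass 70% of its speed; a pose out of reach is approached as far as the arm can. A call is refused whole if a number of a shift passes 0.0417 or a number of a turn 0.125, either way. A call with a gripper value outside its range is refused whole. The fingers move at their own pace and stop on an object; the grip force is fixed at half the most. Time passes only in rows, so rows that do not move let the fingers close. It gives the time, the measured TCP pose, the force, the opening and the grip force at its end, in the units of the state.
- read_state(): the state, without advancing time (a new reading comes with each control period).
- capture(name): name is "scene" or "top" or "wrist"; returns (picture, depth): 420x560x3 uint8, blue, green, red; 420x560 float32, m along the optical axis (not along the pixel's ray), 0 where there is no reading.
- calibration(name): a dict with "fx", "fy", "cx", "cy" (pixels), "xyz" and "rotation" of the camera in the world. Camera axes: x right, y down, z forward; pixel columns grow to the right and rows downward; lengths in m; the calibration is good to about 2 mm. The wrist camera is an equidistant fisheye: a pixel r from the principal point sees the ray r / f radians off the axis. A picture is of the moment at which its call begins: read the wrist's pose just before it. calibration takes no time and is no camera call; for the wrist camera it gives the pose at the moment of the call.
- hand_in(): hands the job in; it is judged then, once.
The state is a dict: "time_s": time; "joint_positions": joint angles; "qvel": joint speeds; "tau": joint torques, N m; "position": TCP position; "tcp_rot": TCP orientation; "force": force on the tool from outside, world axes, zero at the start; "moment": the same for the moment, N m; "opening": opening from 0.0 (shut) to 1.0 (fully open); "grasp_force": force on a finger pad.
Only numpy, scipy, OpenCV 4.12 (cv2) and the standard library are available. Lean on these libraries where they do the work, as an engineer would, in place of code of your own. Each camera call takes 0.05 s, during which the arm holds its last target. There are 200 camera calls.

## Working session

There is one attempt and no reset: what is moved stays moved. The work goes in short steps, Python scripts to look and compute and a tool call to move; the robot and the scene stay as the last step left them, time stands still between calls to the robot, and variables do not carry over. Pictures are saved under pics/ and viewed, at most 10 in all, crops included, and the job is handed in when it is done.

Besides the shell and the picture viewer there is one more tool, called after "Call:" in YAML: its name, and indented under it one key for each argument. send_rows: Moves the arm, as the interface text tells. Its arguments: {"type":"object","properties":{"plan":{"type":"array","items":{"type":"array","items":{"type":"number"}}}},"required":["plan"]}

```bash
ls; mkdir -p pics; python3 - <<'E'
from rig import *
import cv2
s=read_state();print(s['time_s'],s['position'],s['tcp_rot'],s['opening'],finger_overhang)
for n in("scene","top"):
    p,d=capture(n);cv2.imwrite(f"pics/{n}0.png",p);import numpy as np;np.save(f"pics/{n}0.npy",d);print(calibration(n))
E
```

```text
pics
0.0 [ 0.23451027 -0.57855531  0.23555039] [[ 9.26866919e-01  3.75389844e-01 -4.23485831e-04]
 [ 3.75389840e-01 -9.26864451e-01  2.18130394e-03]
 [ 4.26325385e-04 -2.18075075e-03 -9.99997531e-01]] 0.998691121440042 0.014
{'fx': 460.55563400160634, 'fy': 460.55563400160634, 'cx': 277.29235676127684, 'cy': 212.7330089005654, 'xyz': array([1.15682657, 0.28254934, 0.73293942]), 'rotation': array([[-0.47085222,  0.59404926, -0.65222976],
       [ 0.88212867,  0.3068577 , -0.35733367],
       [-0.01213208, -0.74360193, -0.66851251]])}
{'fx': 478.3717819460842, 'fy': 478.3717819460842, 'cx': 272.25620859456336, 'cy': 207.45898194320475, 'xyz': array([ 0.46713173, -0.0112524 ,  1.27269714]), 'rotation': array([[ 0.02036293, -0.99536674,  0.09397027],
       [-0.99965256, -0.02184334, -0.01475227],
       [ 0.01673655, -0.09363722, -0.9954657 ]])}
```

View pics/scene0.png

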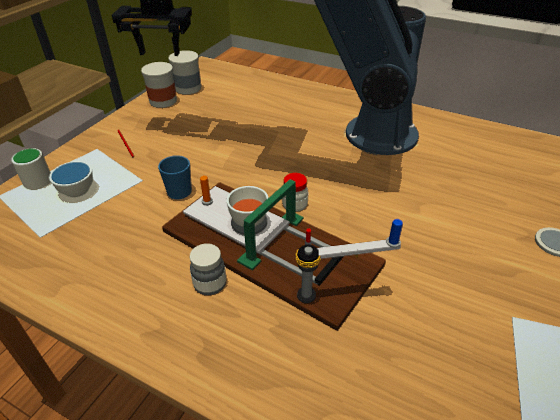

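View pics/top0.png

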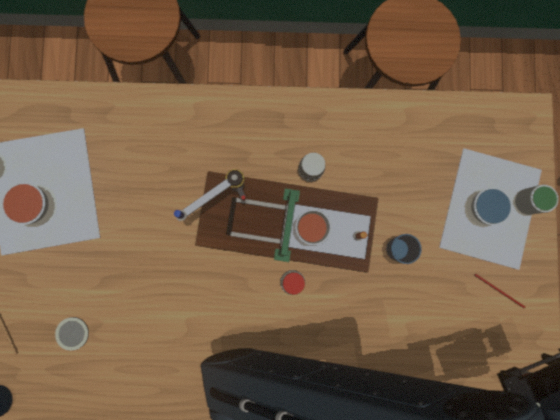

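The top view shows the jig, with the orange knob near (361,235), the blue knob near (179,214), the pivot near (235,178) and the arch at x≈288. The beaker is at (404,249), the white pot at (313,166) and the red-capped pot at (293,283). I'll enlarge it to read these more closely.

```bash
python3 - <<'E'
import cv2
p=cv2.imread('pics/top0.png');cv2.imwrite('pics/c1.png',cv2.resize(p[140:310,165:430],None,fx=3,fy=3,interpolation=cv2.INTER_CUBIC))
E
```

```text
(no output)
```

View pics/c1.png

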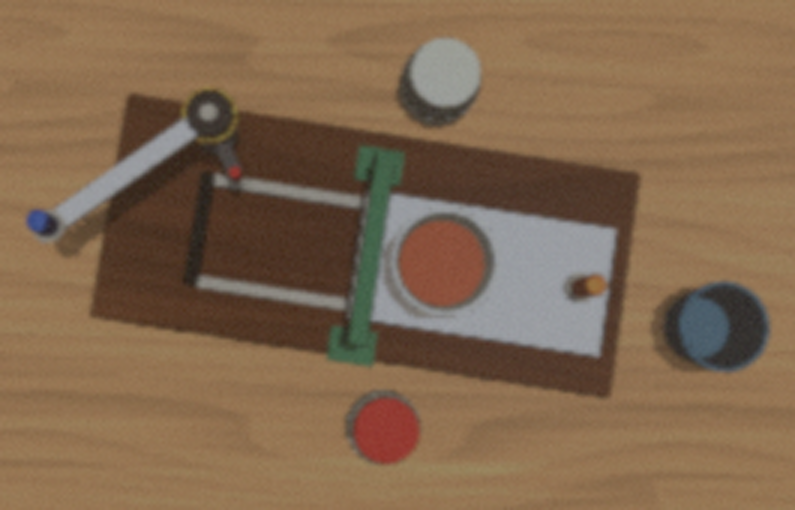

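The enlarged crop gives board corners at (128,94), (638,173), (610,397) and (92,318). The orange knob top is at (597,286), the blue top at (40,221), the pivot at (209,111), and the arch beam runs from (383,153) to (354,347).

```bash
cat > h.py <<'E'
import numpy as np
from rig import *
def pt(c,u,v,z):
    r=c['rotation']@np.array([(u-c['cx'])/c['fx'],(v-c['cy'])/c['fy'],1]);return c['xyz']+r*(z-c['xyz'][2])/r[2]
E
python3 - <<'E'
from h import *
from scipy.optimize import least_squares
c=calibration('top')
f=lambda u,v,z:pt(c,u/3+165,v/3+140,z)[:2]
C=[((128,94),.018,(.11,.23)),((638,173),.018,(.11,-.23)),((610,397),.018,(-.09,-.23)),((92,318),.018,(-.09,.23)),((209,111),.16,(.085,.145)),((380,153),.132,(.079,0)),((356,347),.132,(-.079,0))]
W=np.array([f(*a,z) for a,z,_ in C]);J=np.array([j for *_,j in C])
R=lambda t:np.array([[np.cos(t),-np.sin(t)],[np.sin(t),np.cos(t)]])
s=least_squares(lambda p:(J@R(p[2]).T+p[:2]-W).ravel(),[.45,0,0]);x,y,t=s.x;print(s.x,s.fun.reshape(-1,2)*1e3)
def jig(w):return R(t).T@(w-s.x[:2])
for n,a,z in [('orange',(597,286),.106),('blue',(40,221),.19),('bowl',(445,262),.104),('pin',(234,172),.144),('white',(445,74),.085),('red',(386,430),.075),('beaker',(724,326),.085)]:
    w=f(*a,z);print(n,w,jig(w))
piv=R(t)@[.085,.145]+s.x[:2];print('piv',piv)
for a in(2.346,3.446):
    print(piv+.155*np.array([np.cos(a+t),np.sin(a+t)]), np.array([.085,.145])+.155*np.array([np.cos(a),np.sin(a)]))
print('home knob',R(t)@[0,-.055]+s.x[:2])
E
```

```text
[ 0.53889341 -0.06842218 -0.13008807] [[-0.06902923  2.2650589 ]
 [ 0.3702513  -2.15268187]
 [-1.20357884 -0.72713467]
 [-0.7620119   3.48526711]
 [-0.05241913  2.37058117]
 [ 1.64257932 -4.64877991]
 [ 0.07420848 -0.59231072]]
orange [ 0.51376197 -0.25418006] [-0.00082231 -0.1874484 ]
blue [0.55056244 0.18497642] [-0.02130081  0.25277123]
bowl [ 0.530801   -0.13012086] [-2.03887709e-05 -6.22271124e-02]
pin [0.59627978 0.0419154 ] [0.04258832 0.11684953]
white [ 0.68976303 -0.13010869] [ 0.15759691 -0.04159425]
red [ 0.39240018 -0.08594262] [-0.14298266 -0.03637572]
beaker [ 0.48370164 -0.36418734] [-0.01635834 -0.30042564]
piv [0.64198482 0.06432631]
[0.54878474 0.188176  ] [-0.02347854  0.25571317]
[0.48933387 0.03744345] [-0.06287384  0.09854219]
home knob [ 0.53175873 -0.12295746]
```

Call:
send_rows:
  plan:
    - [0, 0, 0, 0, -0.1173]
    - [0, 0, 0, 0, -0.1173]
    - [0, 0, 0, 0, -0.1173]
    - [0, 0, 0, 0, -0.1173]
    - [0, 0, 0, 0, -0.1173]
    - [0, 0, 0, 0, -0.1173]
    - [0, 0, 0, 0, -0.1173]
    - [0, 0, 0, 0, -0.1173]
    - [0, 0, 0, 0, -0.1173]

```text
time_s: 0.85
position: [0.2345, -0.5789, 0.2359]
tcp_rot: [[0.124, 0.992, -0.0], [0.992, -0.124, 0.001], [0.001, -0.0, -1.0]]
force: [-0.6, -0.1, 0.3]
opening: 1.001
grasp_force: 0.0
```

Call:
send_rows:
  plan:
    - [0, 0.015, 0.01, 0, 0]
    - [0, 0.0298, 0.0196, 0, 0]
    - [0, 0.0298, 0.0196, 0, 0]
    - [0, 0.0298, 0.0196, 0, 0]
    - [0, 0.0298, 0.0196, 0, 0]
    - [0, 0.0298, 0.0196, 0, 0]
    - [0, 0.0298, 0.0196, 0, 0]
    - [0, 0.0298, 0.0196, 0, 0]
    - [0, 0.0298, 0.0196, 0, 0]
    - [0, 0.0298, 0.0196, 0, 0]
    - [0, 0.0298, 0.0196, 0, 0]
    - [0, 0.0298, 0.0196, 0, 0]
    - [0, 0.015, 0.01, 0, 0]
    - [0, 0, 0, 0, 0]
    - [0, 0, 0, 0, 0]

```text
time_s: 2.1
position: [0.5149, -0.2532, 0.2362]
tcp_rot: [[0.128, 0.992, -0.001], [0.992, -0.128, 0.0], [0.0, -0.001, -1.0]]
force: [-0.5, -0.1, -0.5]
opening: 0.997
grasp_force: 0.0
```

```bash
python3 - <<'E'
from h import *
import cv2
s=read_state();c=calibration('wrist');p,d=capture('wrist');cv2.imwrite('pics/w1.png',p);np.save('pics/w1.npy',d)
print(s['time_s'],s['position'],s['tcp_rot'],s['force'],s['joint_positions']);print(c)
E
```

```text
2.1 [ 0.51487632 -0.25322905  0.23621345] [[ 1.28379685e-01  9.91724513e-01 -1.07128712e-03]
 [ 9.91725044e-01 -1.28379271e-01  4.46424267e-04]
 [ 3.05198828e-04 -1.11973408e-03 -9.99999327e-01]] [-0.4976224  -0.06811268 -0.46962992] [-3.73348061e+01  2.63129115e+01  8.95615710e+01 -1.87593892e-02
  6.41898349e+01 -2.99506679e+01]
{'fx': 325.19226210127806, 'fy': 325.19226210127806, 'cx': 278.54547941467047, 'cy': 209.1674304343286, 'xyz': array([ 0.52627585, -0.17114895,  0.38531719]), 'rotation': array([[ 0.99185683, -0.120891  , -0.04006737],
       [-0.12734422, -0.94599959, -0.29810773],
       [-0.00186518,  0.30078254, -0.95369093]])}
```

View pics/w1.png

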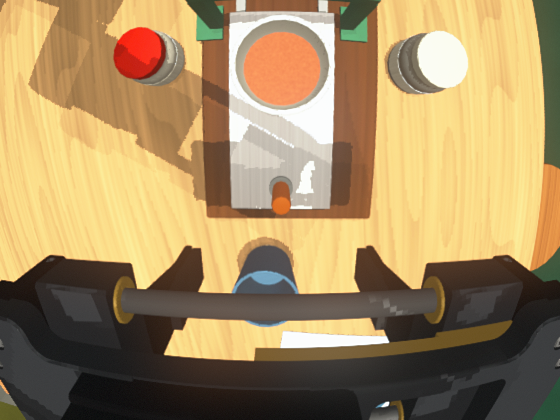

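The wrist view shows the orange knob top at about (282,205), centred between the fingers.

```bash
cat >> h.py <<'E'
def fpt(c,u,v,z):
    x=np.array([u-c['cx'],v-c['cy']]);r=np.linalg.norm(x);a=r/c['fx']
    k=c['rotation']@np.append(x/r*np.sin(a),np.cos(a));return c['xyz']+k*(z-c['xyz'][2])/k[2]
E
python3 - <<'E'
from h import *
c=calibration('wrist');s=read_state()
w=fpt(c,282,205,.106);print(w,s['tcp_rot'].T@(w-s['position']))
E
```

```text
[ 0.51759473 -0.25608044  0.106     ] [-0.00136047  0.00357714  0.13027416]
```

Call:
send_rows:
  plan:
    - [0, -0.001, 0.001, 0.012, 0]
    - [0, 0, 0, 0.02, 0]
    - [0, 0, 0, 0.02, 0]
    - [0, 0, 0, 0.02, 0]
    - [0, 0, 0, 0.02, 0]
    - [0, 0, 0, 0.02, 0]
    - [0, 0, 0, 0.02, 0]
    - [0, 0, 0, 0.012, 0]
    - [0, 0, 0, 0.006, 0]
    - [0, 0, 0, 0, 0]
    - [255, 0, 0, 0, 0]
    - [255, 0, 0, 0, 0]
    - [255, 0, 0, 0, 0]
    - [255, 0, 0, 0, 0]
    - [255, 0, 0, 0, 0]
    - [255, 0, 0, 0, 0]
    - [255, 0, 0, 0, 0]
    - [255, 0, 0, 0, 0]
    - [255, 0, 0, 0, 0]
    - [255, 0, 0, 0, 0]

```text
time_s: 3.82
position: [0.5156, -0.2561, 0.0865]
tcp_rot: [[0.13, 0.992, -0.0], [0.992, -0.13, 0.0], [0.0, -0.0, -1.0]]
force: [0.2, -0.8, -0.8]
opening: 0.329
grasp_force: 0.0
```

Call:
send_rows:
  plan:
    - [255, 0, 0, 0, 0]
    - [255, 0, 0, 0, 0]
    - [255, 0, 0, 0, 0]
    - [255, 0, 0, 0, 0]
    - [255, 0, 0, 0, 0]
    - [255, 0, 0, 0, 0]

```text
time_s: 4.32
position: [0.5164, -0.2564, 0.0866]
tcp_rot: [[0.13, 0.991, 0.002], [0.991, -0.13, -0.001], [-0.0, 0.002, -1.0]]
force: [4.6, 0.7, -2.4]
opening: 0.192
grasp_force: 30.0
```

Call:
send_rows:
  plan:
    - [255, 0.003, 0.001, 0, 0]
    - [255, 0.006, 0, 0, 0]
    - [255, 0.008, 0, 0, 0]
    - [255, 0.008, 0, 0, 0]
    - [255, 0.008, 0, 0, 0]
    - [255, 0.008, 0, 0, 0]
    - [255, 0.008, 0, 0, 0]
    - [255, 0.008, 0, 0, 0]
    - [255, 0.008, 0, 0, 0]
    - [255, 0.005, 0, 0, 0]
    - [255, 0, 0, 0, 0]

```text
time_s: 5.23
position: [0.5261, -0.185, 0.0865]
tcp_rot: [[0.129, 0.992, 0.0], [0.992, -0.129, 0.002], [0.002, 0.0, -1.0]]
force: [4.4, 2.2, -3.3]
opening: 0.195
grasp_force: 30.0
```

Call:
send_rows:
  plan:
    - [255, 0.004, 0, 0, 0]
    - [255, 0.007, 0, 0, 0]
    - [255, 0.007, 0, 0, 0]
    - [255, 0.007, 0, 0, 0]
    - [255, 0.007, 0, 0, 0]
    - [255, 0.007, 0, 0, 0]
    - [255, 0.006, 0, 0, 0]
    - [255, 0.004, 0, 0, 0]
    - [255, 0.003, 0, 0, 0]
    - [255, 0, 0, 0, 0]
    - [255, 0, 0, 0, 0]

```text
time_s: 6.15
position: [0.5329, -0.1344, 0.0865]
tcp_rot: [[0.13, 0.991, 0.001], [0.991, -0.13, 0.001], [0.001, 0.001, -1.0]]
force: [5.9, 0.5, -4.7]
opening: 0.194
grasp_force: 30.0
```

Call:
send_rows:
  plan:
    - [255, 0.002, 0, 0, 0]
    - [255, 0.002, 0, 0, 0]
    - [255, 0.002, 0, 0, 0]
    - [255, 0, 0, 0, 0]
    - [255, 0, 0, 0, 0]

```text
time_s: 6.57
position: [0.5335, -0.1293, 0.0866]
tcp_rot: [[0.13, 0.991, 0.001], [0.991, -0.13, 0.0], [0.0, 0.001, -1.0]]
force: [4.3, -2.1, -5.4]
opening: 0.196
grasp_force: 30.0
```

Call:
send_rows:
  plan:
    - [255, 0.002, 0, 0, 0]
    - [255, 0.002, 0, 0, 0]
    - [255, 0, 0, 0, 0]
    - [255, 0, 0, 0, 0]

```text
time_s: 6.9
position: [0.5341, -0.1256, 0.0866]
tcp_rot: [[0.13, 0.992, 0.001], [0.992, -0.13, -0.0], [-0.0, 0.001, -1.0]]
force: [4.8, -2.0, -6.2]
opening: 0.198
grasp_force: 30.0
```

Call:
send_rows:
  plan:
    - [255, 0.002, 0, 0, 0]
    - [255, 0.002, 0, 0, 0]
    - [255, 0, 0, 0, 0]
    - [255, 0, 0, 0, 0]

```text
time_s: 7.23
position: [0.5341, -0.1254, 0.0866]
tcp_rot: [[0.127, 0.992, -0.0], [0.992, -0.127, -0.006], [-0.006, 0.001, -1.0]]
force: [-0.1, -14.2, -7.1]
opening: 0.197
grasp_force: 30.0
```

Call:
send_rows:
  plan:
    - [0, 0, 0, 0, 0]
    - [0, 0, 0, 0, 0]
    - [0, 0, 0, 0, 0]
    - [0, 0, 0, 0, 0]
    - [0, 0, 0, 0, 0]
    - [0, 0, 0, 0, 0]
    - [0, 0, 0, 0, 0]
    - [0, 0, 0, 0, 0]
    - [0, 0, 0, -0.01, 0]
    - [0, 0, 0, -0.02, 0]
    - [0, 0, 0, -0.025, 0]
    - [0, 0, 0, -0.025, 0]
    - [0, 0, 0, -0.025, 0]
    - [0, 0, 0, -0.025, 0]
    - [0, 0, 0, -0.025, 0]
    - [0, 0, 0, -0.02, 0]
    - [0, 0, 0, -0.005, 0]

```text
time_s: 8.65
position: [0.536, -0.1221, 0.271]
tcp_rot: [[0.13, 0.992, 0.007], [0.992, -0.13, -0.003], [-0.002, 0.008, -1.0]]
force: [1.0, -0.5, 0.0]
opening: 0.997
grasp_force: 0.0
```

Call:
send_rows:
  plan:
    - [0, 0.015, -0.001, 0, 0]
    - [0, 0.028, -0.0025, 0, 0]
    - [0, 0.028, -0.0025, 0, 0]
    - [0, 0.028, -0.0025, 0, 0]
    - [0, 0.028, -0.0025, 0, 0]
    - [0, 0.028, -0.0025, 0, 0]
    - [0, 0.028, -0.0025, 0, 0]
    - [0, 0.028, -0.0025, 0, 0]
    - [0, 0.028, -0.0025, 0, 0]
    - [0, 0.028, -0.0025, 0, 0]
    - [0, 0.028, -0.0025, 0, 0]
    - [0, 0.015, -0.001, 0, 0]
    - [0, 0, 0, 0, -0.111]
    - [0, 0, 0, 0, -0.111]
    - [0, 0, 0, 0, -0.111]
    - [0, 0, 0, 0, -0.111]
    - [0, 0, 0, 0, -0.111]
    - [0, 0, 0, 0, -0.111]
    - [0, 0, 0, 0, -0.109]
    - [0, 0, 0, 0, 0]

```text
time_s: 10.32
position: [0.547, 0.1893, 0.2658]
tcp_rot: [[-0.602, 0.798, -0.002], [0.798, 0.602, -0.0], [0.001, -0.002, -1.0]]
force: [-0.5, -0.4, 0.2]
opening: 1.001
grasp_force: 0.0
```

```bash
python3 - <<'E'
from h import *
import cv2
s=read_state();c=calibration('wrist');p,d=capture('wrist');cv2.imwrite('pics/w2.png',p)
q,d=capture('top');cv2.imwrite('pics/t2.png',cv2.resize(q[140:310,165:430],None,fx=3,fy=3,interpolation=cv2.INTER_CUBIC))
print(s['time_s'],s['position'],s['tcp_rot'],s['joint_positions'])
E
```

```text
10.3167 [0.54703282 0.18926122 0.26577288] [[-6.02395709e-01  7.98195386e-01 -1.88025406e-03]
 [ 7.98197094e-01  6.02396310e-01 -2.92200294e-04]
 [ 8.99425182e-04 -1.67683353e-03 -9.99998190e-01]] [ 8.02974016e+00  2.48148892e+01  8.68549980e+01 -1.64417038e-03
  6.84391258e+01 -2.90113859e+01]
```

View pics/w2.png

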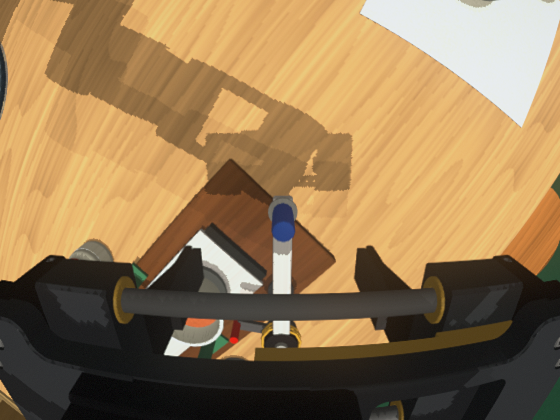

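View pics/t2.png

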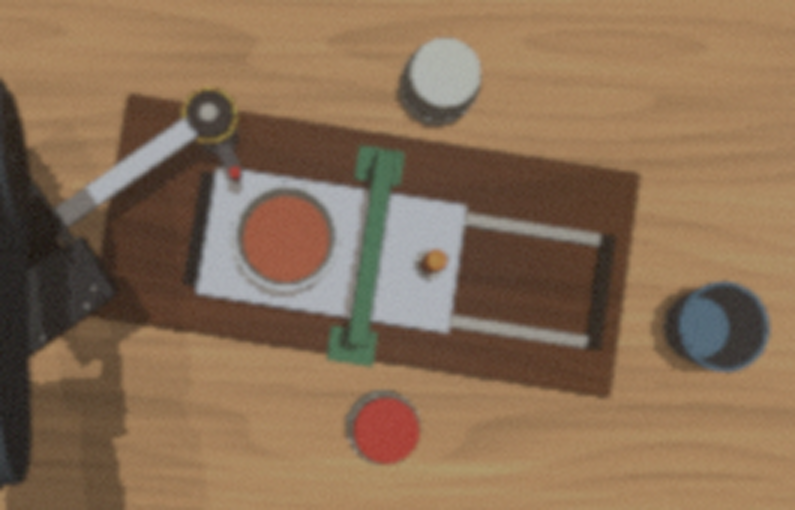

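The top crop shows the carriage flush against its dark end stop (x≈212) with the pots and beaker unmoved. The wrist view shows the blue knob's top disc at about (284,230), centred between the fingers.

```bash
python3 - <<'E'
from h import *
c=calibration('wrist');s=read_state()
w=fpt(c,284,230,.19);print(w,s['tcp_rot'].T@(w-s['position']))
E
```

```text
[0.55325798 0.18817341 0.19      ] [-0.00454849  0.00421253  0.07596414]
```

Call:
send_rows:
  plan:
    - [0, -0.003, 0.003, 0.01, 0]
    - [0, 0, 0, 0.018, 0]
    - [0, 0, 0, 0.02, 0]
    - [0, 0, 0, 0.02, 0]
    - [0, 0, 0, 0.02, 0]
    - [0, 0, 0, 0.011, 0]
    - [0, 0, 0, 0.004, 0]
    - [0, 0, 0, 0, 0]
    - [255, 0, 0, 0, 0]
    - [255, 0, 0, 0, 0]
    - [255, 0, 0, 0, 0]
    - [255, 0, 0, 0, 0]
    - [255, 0, 0, 0, 0]
    - [255, 0, 0, 0, 0]
    - [255, 0, 0, 0, 0]
    - [255, 0, 0, 0, 0]
    - [255, 0, 0, 0, 0]
    - [255, 0, 0, 0, 0]
    - [255, 0, 0, 0, 0]
    - [255, 0, 0, 0, 0]

```text
time_s: 12.08
position: [0.5516, 0.1886, 0.1635]
tcp_rot: [[-0.601, 0.799, -0.001], [0.799, 0.601, -0.001], [0.0, -0.001, -1.0]]
force: [-1.3, -0.1, 1.5]
opening: 0.199
grasp_force: 30.0
```

Call:
send_rows:
  plan:
    - [255, 0, 0, 0, 0]
    - [255, 0, 0, 0, 0]
    - [255, 0, 0, 0, 0]
    - [255, 0, 0, 0, 0]
    - [255, 0, 0, 0, 0]

```text
time_s: 12.5
position: [0.5517, 0.1886, 0.1635]
tcp_rot: [[-0.601, 0.799, -0.001], [0.799, 0.601, -0.0], [0.0, -0.001, -1.0]]
force: [-2.2, -1.4, 0.3]
opening: 0.196
grasp_force: 30.0
```

Call:
send_rows:
  plan:
    - [255, -0.0001, -0.0042, 0, -0.0275]
    - [255, -0.00023, -0.0085, 0, -0.055]
    - [255, -0.00023, -0.0085, 0, -0.055]
    - [255, -0.00023, -0.0085, 0, -0.055]
    - [255, -0.00023, -0.0085, 0, -0.055]
    - [255, -0.00023, -0.0085, 0, -0.055]
    - [255, -0.00023, -0.0085, 0, -0.055]
    - [255, 0, 0, 0, 0]

```text
time_s: 13.17
position: [0.5143, 0.1489, 0.1635]
tcp_rot: [[-0.842, 0.539, 0.0], [0.539, 0.842, 0.002], [0.001, 0.002, -1.0]]
force: [0.7, 4.5, -2.1]
opening: 0.2
grasp_force: 30.0
```

Call:
send_rows:
  plan:
    - [255, -0.00023, -0.0085, 0, -0.055]
    - [255, -0.00023, -0.0085, 0, -0.055]
    - [255, -0.00023, -0.0085, 0, -0.055]
    - [255, -0.00023, -0.0085, 0, -0.055]
    - [255, -0.00023, -0.0085, 0, -0.055]
    - [255, -0.00023, -0.0085, 0, -0.055]
    - [255, -0.00023, -0.0085, 0, -0.055]
    - [255, -0.00023, -0.0085, 0, -0.055]
    - [255, -0.00023, -0.0085, 0, -0.055]
    - [255, -0.00023, -0.0085, 0, -0.055]
    - [255, -0.0001, -0.0042, 0, -0.0275]
    - [255, 0, 0, 0, 0]

```text
time_s: 14.17
position: [0.4885, 0.0648, 0.1634]
tcp_rot: [[-1.0, -0.006, -0.004], [-0.006, 1.0, 0.003], [0.004, 0.003, -1.0]]
force: [-3.7, 4.3, 3.1]
opening: 0.198
grasp_force: 30.0
```

Call:
send_rows:
  plan:
    - [255, -0.0001, -0.0042, 0, -0.0275]
    - [255, -0.0001, -0.0042, 0, -0.0275]
    - [255, -0.0001, -0.0042, 0, -0.0275]
    - [255, 0, 0, 0, 0]
    - [255, 0, 0, 0, 0]

```text
time_s: 14.58
position: [0.4888, 0.0528, 0.1634]
tcp_rot: [[-0.996, -0.088, -0.005], [-0.088, 0.996, 0.003], [0.005, 0.003, -1.0]]
force: [-4.0, 4.9, 3.7]
opening: 0.2
grasp_force: 30.0
```

Call:
send_rows:
  plan:
    - [255, 0, -0.003, 0, -0.02]
    - [255, 0, -0.003, 0, -0.02]
    - [255, 0, -0.002, 0, -0.013]
    - [255, 0, -0.002, 0, -0.013]
    - [255, 0, 0, 0, 0]
    - [255, 0, 0, 0, 0]

```text
time_s: 15.08
position: [0.4897, 0.043, 0.1634]
tcp_rot: [[-0.988, -0.154, -0.006], [-0.154, 0.988, 0.003], [0.005, 0.004, -1.0]]
force: [-5.8, 4.7, 3.6]
opening: 0.196
grasp_force: 30.0
```

Call:
send_rows:
  plan:
    - [255, 0, -0.002, 0, -0.013]
    - [255, 0, -0.002, 0, -0.013]
    - [255, 0, 0, 0, 0]
    - [255, 0, 0, 0, 0]

```text
time_s: 15.42
position: [0.4903, 0.0391, 0.1634]
tcp_rot: [[-0.984, -0.179, -0.006], [-0.179, 0.984, 0.003], [0.005, 0.004, -1.0]]
force: [-5.3, 5.1, 4.5]
opening: 0.201
grasp_force: 30.0
```

Call:
send_rows:
  plan:
    - [255, 0, -0.002, 0, -0.01]
    - [255, 0, -0.0015, 0, -0.01]
    - [255, 0, 0, 0, 0]
    - [255, 0, 0, 0, 0]

```text
time_s: 15.75
position: [0.4908, 0.036, 0.1634]
tcp_rot: [[-0.98, -0.199, -0.006], [-0.199, 0.98, 0.004], [0.005, 0.005, -1.0]]
force: [-5.1, 5.4, 4.8]
opening: 0.202
grasp_force: 30.0
```

Call:
send_rows:
  plan:
    - [255, 0, -0.0015, 0, -0.01]
    - [255, 0, -0.0015, 0, -0.01]
    - [255, 0, 0, 0, 0]
    - [255, 0, 0, 0, 0]

```text
time_s: 16.08
position: [0.491, 0.0355, 0.1633]
tcp_rot: [[-0.976, -0.217, -0.007], [-0.217, 0.976, 0.008], [0.005, 0.009, -1.0]]
force: [-4.8, 13.3, 5.3]
opening: 0.197
grasp_force: 30.0
```

The knob moved only 0.5 mm for a 3 mm command and the force jumped, so the arm is on the stop. I'll add a little more preload and check by eye.

Call:
send_rows:
  plan:
    - [255, 0, -0.001, 0, 0]
    - [255, 0, 0, 0, 0]
    - [255, 0, 0, 0, 0]
    - [255, 0, 0, 0, 0]
    - [255, 0, 0, 0, 0]

```text
time_s: 16.5
position: [0.4911, 0.0353, 0.1633]
tcp_rot: [[-0.976, -0.217, -0.007], [-0.217, 0.976, 0.009], [0.005, 0.011, -1.0]]
force: [-4.4, 17.9, 4.8]
opening: 0.199
grasp_force: 30.0
```

```bash
python3 - <<'E'
from h import *
import cv2
p,d=capture('wrist');q,d=capture('scene')
cv2.imwrite('pics/e.png',np.vstack([p[170:], cv2.resize(q[130:310,130:430],(560,336))]))
s=read_state();print(s['position'],s['force'],s['opening'],s['grasp_force'])
E
```

```text
[0.49102953 0.03531657 0.16332058] [-4.90011617 17.40287594  5.63012112] 0.1971995186051554 30.043535323820834
```

View pics/e.png

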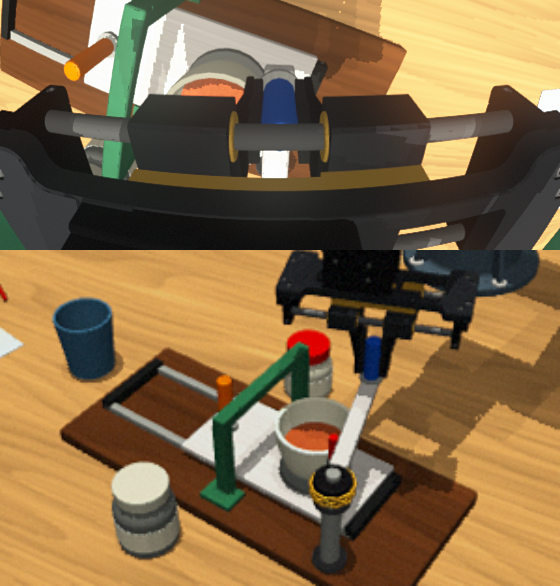

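The scene view shows the marking arm against the red pin with the blue knob held in the jaws. The carriage is home and the pots and beaker are still standing.

```bash
python3 -c "
from rig import *
print(hand_in())"
```

```text
the job is handed in; nothing more can be done
None
```

The job is handed in: the carriage is fully home, the marking arm is held against its red stop pin by the gripper, and the two pots and the beaker were left alone.

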